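Clamp down the lid of the pressure cooker

TASK

Close the pressure cooker for cooking: push its metal clamp bar round clockwise (seen from above) until both ends are fully home under the ears of the pot, then turn the black winged knob clockwise with fingertip strokes on its wings until it comes up tight and the lid is clamped. Only push, gently: do not grip or squeeze the bar or the knob, do not knock the lid or its weight valve, and leave the other things on the worktop where they are.

Things in the scene. Friction and masses are not known exactly. Their poses are not given: they have to be found in the camera images.
- cooker: round aluminium pot on a cork trivet, outer diameter 208, rim at z = 128 (heights in mm above the worktop); heavy, does not move. Origin: on its vertical axis at the worktop, z up. Two short black side handles along its x and -x (out to 143 from the axis, z 97 to 111). Its two metal ears, under which the bar's ends belong, stand at its y and -y.
- cooker_lid: loose steel lid on the pot, diameter 216, domed to z = 155 in the middle (about 142 at 90 from the axis). Origin: on the pot's axis at z = 128.
- valve (a point): top of the lid's weight valve: brass-coloured upright cylinder, diameter 19, top at z = 225, 50 from the pot's axis on the side away from the robot. It stands in the way of fingers that would circle all round the knob.
- yoke: aluminium clamp bar over the lid, turning on the pot's axis; 264 long, arms 22 wide, boss in the middle of diameter 40, top at z = 196. Origin on the axis at z = 0, y along the bar. Fully home against its stops its axes are those of the pot; it starts 0.4 to 0.9 rad counter-clockwise (from above) of that. The pivot rubs with 0.25 N m and stays where it is left.
- bar_arm (a point): point inside the bar's left arm (seen from the robot), 90 from the pot's axis, half way up the arm at z = 173. There the arm is 22 wide and lies between z = 165 and 180; farther out its leg bends down, 122 to 132 from the axis, z 94 to 175, 20 wide. Same axes as the bar.
- knob (a joint): black winged knob on the screw in the middle of the bar: rad turned clockwise seen from above (tightening); 0 = fully loose, 9.5 = tight, where it stops hard; the screw's foot meets the lid at 8.8. Turning takes 0.06 N m, a little more at the end, and it stays where it is left.
- wing (a point): point inside one of the knob's two wings (straight across from each other), 30.5 from the pot's axis, at half height; x axis outward along this wing, z up. Wings reach 37 from the axis, are 9 thick (13 at the tips), 11 up and down from this point; the hub has diameter 25, its top is 18 above. At z = 219 when fully loose; sinks 5 mm a turn, to 211 when tight.
- spindle: the screw under the knob: its steel pressing foot, diameter 26, on the pot's axis between bar and lid; origin at the centre of its underside. It goes down with the knob, which it carries, but does not turn.
- onion: loose brown onion, 82 x 83 x 94, origin under its centre; bystander
- garlic: loose garlic bulb, 56 across, origin under its centre; bystander
- tomato_tin: loose green food tin, diameter 75, 110 tall, origin under its centre; bystander
- salt_shaker: loose glass salt shaker with grey top, diameter 44, 90 tall, origin under its centre; bystander
- mug: loose mug, black above and cream below, 86 x 121 x 99, origin under its centre; bystander
- wooden_spoon: loose wooden spoon lying flat, 316 x 54 x 14, origin under its centre, handle along its x axis; bystander

How it is judged:
By the outcome, as a careful person would: the job done as asked, in the order asked, and still so for the second after the job is handed in, with the robot touching nothing.
It also fails if it takes over 67 s, if anything falls off the work surface, if the arm or the gripper's body presses on something with over 40 N, if the wrist force passes 120 N, or if a joint passes its speed limit or range.

ROBOT

A 6-joint arm with a two-finger parallel gripper is mounted at the origin on a cart in front of the work surface, level with it; the furniture and walls round the work are solid. World frame = base frame: x ahead of the robot, y to its left, z up, the work surface at z = 0. Lengths are in m, angles in rad, forces in N, time in s.
With the tool pointing down it reaches from about 0.4 to 0.825 m from the base axis. Payload 7 kg.
Tool frame: the origin (TCP) lies at the very end of the fingers, on their centre line; the grasp point (between the pads) lies 19 mm behind it; z points along the fingers, y is the line along which they close (so a half turn about z gives the same grasp; the last joint's range is limited). The gripper opens to 88 mm and grips with 3 to 60 N. Pads are 19 mm wide; open, the fingers measure 130 mm over their backs; the gripper's body (78 mm by 193 mm) begins 47 mm behind the grasp point.
Start: joints at [-0.828, 0.359, 0.012, 0, -1.224, -0.288], TCP at [0.296, -0.606, 0.192] pointing down, gripper open.
Joint ranges: [-3.07, 3.07], [-1.43, 2.12], [-1.02, 1.25], [-3.03, 1.67], [-3.05, -0], [-3.03, 3.03]. Speed limits (rad/s): [2.39, 2.39, 3.01, 3.14, 3.14, 3.14].

INTERFACE

Orientations are given as [roll, pitch, yaw] about the fixed x, y, z axes, in that order (R = Rz(yaw) Ry(pitch) Rx(roll)).
In Python, from station import arm gives the robot as it stands. The module is installed in compiled form; this text tells all that it offers.
- The arm moves only by the shell command python3 -m crank 'ROWS' [FORCE]. ROWS is JSON, a list of rows, each an object of numbers: "dx", "dy", "dz": the shift along the world's x, y, z in m; "twist": the turn about the world's z in degrees; "grip": the opening, from -1 (shut) to 1 (fully open). A call has exactly 5 rows; each row is the pose to reach, as a shift and turn from the pose commanded when the call began; what a row does not reach only later rows make up. A row lasts 1/12 s, in which the tool goes at most 41.7 mm and 7.16 degrees, less where a joint would pass 70% of its speed; a pose out of reach is approached as far as the arm can. A call with a gripper value outside its range is refused whole. The fingers move at their own pace and stop on an object; FORCE is the grip in N (left out, the last holds). Time passes only in rows, so rows that repeat a pose let the fingers close, or fill a call up. It gives the time, the measured TCP pose, the force, the opening and the grip force at its end, in the units of the state.
- arm.get_state(): the state, without advancing time (a new reading comes with each control period).
- arm.grab_frame(name): name is "side" or "top"; returns the picture (384x512x3 uint8, red, green, blue); there is no depth.
- arm.get_calibration(name): a dict with "fx", "fy", "cx", "cy" (pixels), "cam_to_world" (4x4, takes a point from camera to world coordinates). Camera axes: x right, y down, z forward; pixel columns grow to the right and rows downward; lengths in m; the calibration is good to about 2 mm. A picture is of the moment at which its call begins. get_calibration takes no time and is no camera call.
- arm.job_done(): hands the job in; it is judged then, once.
The state is a dict: "t": time; "q": joint angles; "qd": joint speeds; "joint_efforts": joint torques, N m; "eef_pos": TCP position; "ee_rot": TCP orientation; "force": force on the tool from outside, world axes, zero at the start; "moment": the same for the moment, N m; "width": finger opening in m; "gripper_force": force on a finger pad.
Only numpy, scipy, OpenCV 4.12 (cv2) and the standard library are available. Lean on these libraries where they do the work, as an engineer would, in place of code of your own. Each camera call takes 0.05 s, during which the arm holds its last target. There are 200 camera calls.

## Working session

There is one attempt and no reset: what is moved stays moved. The work goes in short steps, Python scripts to look and compute and a shell command to move; the robot and the scene stay as the last step left them, time stands still between calls to the robot, and variables do not carry over. Pictures are saved under pics/ and viewed, at most 10 in all, crops included, and the job is handed in when it is done.

```bash
mkdir -p pics; python3 - <<'E'
from station import arm
import cv2,numpy as np
for n in ("top","side"):
    cv2.imwrite(f"pics/{n}0.png",arm.grab_frame(n)[:,:,::-1])
    c=arm.get_calibration(n);print(n,c["fx"],c["fy"],c["cx"],c["cy"]);print(np.round(c["cam_to_world"],3))
s=arm.get_state();print(s)
E
```

```text
top 392.66401248867106 392.66401248867106 261.37521335662325 189.16535286525263
[[-1.000e-03 -9.860e-01  1.640e-01  3.170e-01]
 [-1.000e+00  1.000e-03 -2.000e-03  1.200e-02]
 [ 2.000e-03 -1.640e-01 -9.860e-01  1.467e+00]
 [ 0.000e+00  0.000e+00  0.000e+00  1.000e+00]]
side 411.6953614101996 411.6953614101996 256.06421311741906 186.90617638070552
[[-0.929 -0.239  0.281  0.168]
 [-0.369  0.613 -0.698  0.936]
 [-0.005 -0.753 -0.658  1.045]
 [ 0.     0.     0.     1.   ]]
{'t': 0.1, 'q': array([-8.27860276e-01,  3.59331044e-01,  1.11533993e-02, -2.65395960e-04,
       -1.22410815e+00, -2.88091728e-01]), 'qd': array([ 1.12389998e-03, -2.38657733e-03,  2.62796445e-03, -1.25031651e-03,
        4.34710656e-04, -3.48230844e-05]), 'joint_efforts': array([-1.60262207e-03, -5.84164059e+01,  2.93752509e+01,  7.01556399e+00,
        1.01589775e-02, -3.98751990e-05]), 'eef_pos': array([ 0.29628115, -0.60596028,  0.19091526]), 'ee_rot': array([ 3.14009367e+00, -1.84006485e-04, -2.68683856e+00]), 'force': array([0.19597309, 0.49230467, 0.72943428]), 'moment': array([0.02632049, 0.03092791, 0.02752771]), 'gripper_force': 0.0, 'width': 0.08760702754905372}
```

View pics/top0.png

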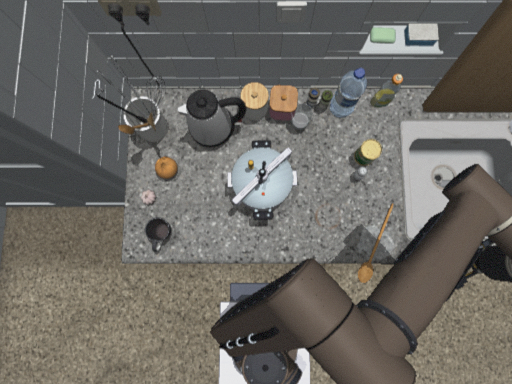

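View pics/side0.png

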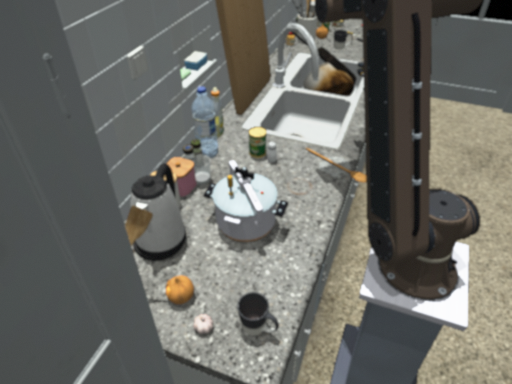

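The top view shows the pot centred near (262,178). The handles are at (262,145) and (262,213), the ears at (229,179) and (296,180), and the bar runs from (236,200) to (289,152). Next I'll take a close crop.

```bash
cat > h.py <<'E'
from station import arm
import cv2,numpy as np
def ray(n,u,v):
    c=arm.get_calibration(n);T=np.array(c["cam_to_world"])
    return T[:3,3],T[:3,:3]@[(u-c["cx"])/c["fx"],(v-c["cy"])/c["fy"],1]
def pt(n,u,v,z):
    o,d=ray(n,u,v);return (o+d*(z-o[2])/d[2])
def px(n,p):
    c=arm.get_calibration(n);T=np.array(c["cam_to_world"]);q=T[:3,:3].T@(np.array(p)-T[:3,3])
    return np.array([c["fx"]*q[0]/q[2]+c["cx"],c["fy"]*q[1]/q[2]+c["cy"]])
def crop(img,x0,y0,w,h,k): return cv2.resize(img[y0:y0+h,x0:x0+w],None,fx=k,fy=k,interpolation=cv2.INTER_CUBIC)
E
python3 - <<'E'
from h import *
a=cv2.imread("pics/top0.png");b=cv2.imread("pics/side0.png")
A=crop(a,222,138,80,86,7);B=crop(b,200,152,95,86,7)
B=cv2.resize(B,None,fx=.6,fy=.6)
o=np.zeros((602,560+400,3),np.uint8)
o[:,:560]=A[:602];B=B[:, :400];o[:B.shape[0],560:560+B.shape[1]]=B
cv2.imwrite("pics/c0.png",o[:,:960] if 0 else cv2.resize(o,(800,502)))
for n,u,v,z in [("ear",229,179,.12),("ear",296,180,.12),("h",262,145,.105),("h",262,213,.105),("barL",236,200,.175),("barR",289,152,.175),("c",262,178,.12)]: print(n,pt("top",u,v,z).round(3))
# lid colour mask circle
hsv=cv2.cvtColor(a,cv2.COLOR_BGR2HSV);print(hsv[190,275],hsv[165,250],hsv[198,240])
m=((hsv[:,:,0]>85)&(hsv[:,:,0]<110)&(hsv[:,:,1]>25)&(hsv[:,:,2]>120)).astype(np.uint8);m[:, :215]=0;m[:,310:]=0;m[:130]=0;m[230:]=0
p=cv2.convexHull(np.argwhere(m)[:,::-1].astype(np.int32));e=cv2.fitEllipse(p);print(e,pt("top",*e[0],.132))
E
```

```text
ear [0.578 0.123 0.12 ]
ear [ 0.574 -0.111  0.12 ]
h [0.705 0.008 0.105]
h [0.46  0.008 0.105]
barL [0.496 0.094 0.175]
barR [ 0.66  -0.084  0.175]
c [0.581 0.008 0.12 ]
[ 98  24 216] [ 22 174  82] [120   7 233]
((261.8514099121094, 178.22474670410156), (58.458885192871094, 73.64949798583984), 2.520272970199585) [0.57801356 0.00846378 0.132     ]
```

View pics/c0.png

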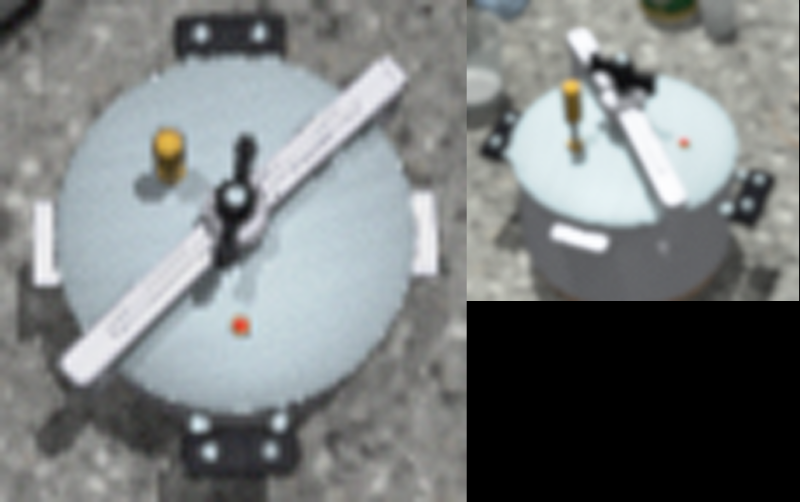

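```bash
python3 - <<'E'
from h import *
f=lambda cx,cy,z:pt("top",222+cx/5.833,138+cy/5.837,z)
L=f(80,367,.175);R=f(392,75,.175);d=R-L
print("bar",L.round(4),R.round(4),((L+R)/2).round(4),"len",np.linalg.norm(d),"psi",np.arctan2(*( -d[:2]*[-1,1])[[0,1]]), np.arctan2(d[0],-d[1]))
h=f(235,195,.237);print("hub",h)
w1=f(245,143,.23);w2=f(225,258,.23);print("wings",w1,w2,np.linalg.norm(w1-w2),"ang",np.arctan2(*(w1-w2)[[1,0]]))
print("valve",f(168,137,.225))
e1=f(44,243,.125);e2=f(426,233,.125);print("ears",e1,e2,(e1+e2)/2,np.arctan2(e2[0]-e1[0],-(e2[1]-e1[1])))
h1=f(230,37,.111);h2=f(240,448,.111);print("handles",h1,h2,(h1+h2)/2,np.arctan2(*(h1-h2)[[1,0]]))
for k,(u,v,z) in dict(onion=(166,168,.05),garlic=(148,198,.03),mug=(158,232,.09),tin=(368,152,.11)).items():print(k,pt("top",u,v,z).round(3))
E
```

```text
bar [0.4931 0.0954 0.175 ] [ 0.6641 -0.0843  0.175 ] [0.5786 0.0056 0.175 ] len 0.24798925959532525 psi 0.7605874926682004 0.7605874926682004
hub [0.57969829 0.00735528 0.237     ]
wings [0.61057683 0.0017498  0.23      ] [0.54589188 0.01286421 0.23      ] 0.06563285979311739 ang -0.17016227791982563
valve [0.61520844 0.04451801 0.225     ]
ears [0.57447734 0.12079821 0.125     ] [ 0.580392   -0.10705957  0.125     ] [0.57743467 0.00686932 0.125     ] 0.025951868358135486
handles [0.70525953 0.00975579 0.111     ] [0.45330231 0.00407371 0.111     ] [0.57928092 0.00691475 0.111     ] 0.02254795032660759
onion [0.633 0.362 0.05 ]
garlic [0.524 0.429 0.03 ]
mug [0.395 0.371 0.09 ]
tin [ 0.677 -0.37   0.11 ]
```

The measurements agree: axis at (0.579, 0.007), pot yaw 0.024, and the bar 0.74 rad from home. I'll move there with fingers shut and turned so the tool's y is across the bar.

```bash

python3 -m crank '[{"dz":0.04,"grip":-1},{"dx":0.01,"dy":0.03,"dz":0.08,"twist":7,"grip":-1},{"dx":0.02,"dy":0.07,"dz":0.1,"twist":14,"grip":-1},{"dx":0.03,"dy":0.11,"dz":0.11,"twist":21,"grip":-1},{"dx":0.04,"dy":0.15,"dz":0.11,"twist":28,"grip":-1}]' 10
python3 -m crank '[{"dx":0.01,"dy":0.035,"twist":7,"grip":-1},{"dx":0.02,"dy":0.07,"twist":14,"grip":-1},{"dx":0.03,"dy":0.105,"twist":21,"grip":-1},{"dx":0.04,"dy":0.14,"twist":28,"grip":-1},{"dx":0.05,"dy":0.17,"twist":35,"grip":-1}]'
python3 -m crank '[{"dx":0.01,"dy":0.035,"twist":7,"grip":-1},{"dx":0.02,"dy":0.07,"twist":14,"grip":-1},{"dx":0.03,"dy":0.105,"twist":21,"grip":-1},{"dx":0.04,"dy":0.14,"twist":28,"grip":-1},{"dx":0.05,"dy":0.17,"twist":35,"grip":-1}]'
python3 -c "
from station import arm
print(arm.get_state())"
```

```text
{'t': 0.1, 'q': array([-8.27860276e-01,  3.59331044e-01,  1.11533993e-02, -2.65395960e-04,
       -1.22410815e+00, -2.88091728e-01]), 'qd': array([ 1.12389998e-03, -2.38657733e-03,  2.62796445e-03, -1.25031651e-03,
        4.34710656e-04, -3.48230844e-05]), 'joint_efforts': array([-1.60262207e-03, -5.84164059e+01,  2.93752509e+01,  7.01556399e+00,
        1.01589775e-02, -3.98751990e-05]), 'eef_pos': array([ 0.29628115, -0.60596028,  0.19091526]), 'ee_rot': array([ 3.14009367e+00, -1.84006485e-04, -2.68683856e+00]), 'force': array([0.19597309, 0.49230467, 0.72943428]), 'moment': array([0.02632049, 0.03092791, 0.02752771]), 'gripper_force': 0.0, 'width': 0.08760702754905372}invalid input at $[0]: expected keys dx, dy, dz, twist, grip
invalid input at $[0]: expected keys dx, dy, dz, twist, grip
invalid input at $[0]: expected keys dx, dy, dz, twist, grip
```

All keys are required in every row.

```bash

python3 -m crank '[{"dx":0,"dy":0,"dz":0.04,"twist":0,"grip":-1},{"dx":0.01,"dy":0.03,"dz":0.07,"twist":7,"grip":-1},{"dx":0.02,"dy":0.06,"dz":0.09,"twist":14,"grip":-1},{"dx":0.03,"dy":0.10,"dz":0.10,"twist":21,"grip":-1},{"dx":0.04,"dy":0.14,"dz":0.10,"twist":28,"grip":-1}]' 10
python3 -m crank '[{"dx":0.01,"dy":0.035,"dz":0,"twist":7,"grip":-1},{"dx":0.02,"dy":0.07,"dz":0,"twist":14,"grip":-1},{"dx":0.03,"dy":0.105,"dz":0,"twist":21,"grip":-1},{"dx":0.04,"dy":0.14,"dz":0,"twist":28,"grip":-1},{"dx":0.05,"dy":0.17,"dz":0,"twist":35,"grip":-1}]'
python3 -m crank '[{"dx":0.01,"dy":0.035,"dz":0,"twist":7,"grip":-1},{"dx":0.02,"dy":0.07,"dz":0,"twist":14,"grip":-1},{"dx":0.03,"dy":0.105,"dz":0,"twist":21,"grip":-1},{"dx":0.04,"dy":0.14,"dz":0,"twist":28,"grip":-1},{"dx":0.05,"dy":0.17,"dz":0,"twist":35,"grip":-1}]'
python3 -c "
from station import arm
print(arm.get_state())"
```

```text
t: 0.52
eef_pos: [0.3371, -0.4665, 0.294]
ee_rot: [-3.138, -0.001, -2.193]
force: [1.6, 0.3, 1.3]
width: 0.0598
gripper_force: 0.0
t: 0.93
eef_pos: [0.3862, -0.2946, 0.2917]
ee_rot: [-3.141, 0.0, -1.581]
force: [0.1, -0.7, -0.6]
width: 0.0267
gripper_force: 0.0
t: 1.35
eef_pos: [0.4362, -0.1246, 0.2918]
ee_rot: [-3.141, 0.0, -0.97]
force: [0.6, -0.4, -0.6]
width: 0.0005
gripper_force: 0.0
{'t': 1.35, 'q': array([ 1.58048799e-01, -7.13773532e-02, -2.75944921e-01, -3.35771352e-04,
       -1.36585526e+00,  4.42884615e-01]), 'qd': array([0.82233698, 0.01891447, 0.01590521, 0.00475243, 0.00327407,
       0.64924738]), 'joint_efforts': array([ -4.95856315, -25.98264992,  30.12952924,   7.11906776,
        -0.04684908,  -1.29119486]), 'eef_pos': array([ 0.43621203, -0.12456064,  0.2917867 ]), 'ee_rot': array([-3.14111431e+00,  1.36993903e-04, -9.69931151e-01]), 'force': array([ 0.55638294, -0.4033522 , -0.56853549]), 'moment': array([-0.05246766,  0.06213372, -0.01664078]), 'gripper_force': 0.0, 'width': 0.0005375089626071018}
```

```bash

python3 -m crank '[{"dx":0.008,"dy":0.035,"dz":0,"twist":2,"grip":-1},{"dx":0.016,"dy":0.07,"dz":0,"twist":4,"grip":-1},{"dx":0.024,"dy":0.105,"dz":0,"twist":6,"grip":-1},{"dx":0.032,"dy":0.14,"dz":0,"twist":8,"grip":-1},{"dx":0.041,"dy":0.172,"dz":0,"twist":9.7,"grip":-1}]'
python3 -m crank '[{"dx":0,"dy":0,"dz":-0.03,"twist":0,"grip":-1},{"dx":0,"dy":0,"dz":-0.06,"twist":0,"grip":-1},{"dx":0,"dy":0,"dz":-0.09,"twist":0,"grip":-1},{"dx":0,"dy":0,"dz":-0.115,"twist":0,"grip":-1},{"dx":0,"dy":0,"dz":-0.128,"twist":0,"grip":-1}]'
python3 - <<'E'
from h import *
B=crop(arm.grab_frame("side")[:,:,::-1],190,120,130,120,4);A=crop(arm.grab_frame("top")[:,:,::-1],222,130,80,120,4)
cv2.imwrite("pics/c1.png",np.hstack([A,B])[:,:800])
E
```

```text
t: 1.77
eef_pos: [0.4771, 0.0474, 0.2917]
ee_rot: [-3.141, 0.0, -0.805]
force: [0.2, -0.2, 0.2]
width: 0.0006
gripper_force: 0.0
t: 2.18
eef_pos: [0.4753, 0.0449, 0.1603]
ee_rot: [3.138, 0.002, -0.807]
force: [-0.2, 0.6, -0.1]
width: 0.0005
gripper_force: 0.0
```

View pics/c1.png

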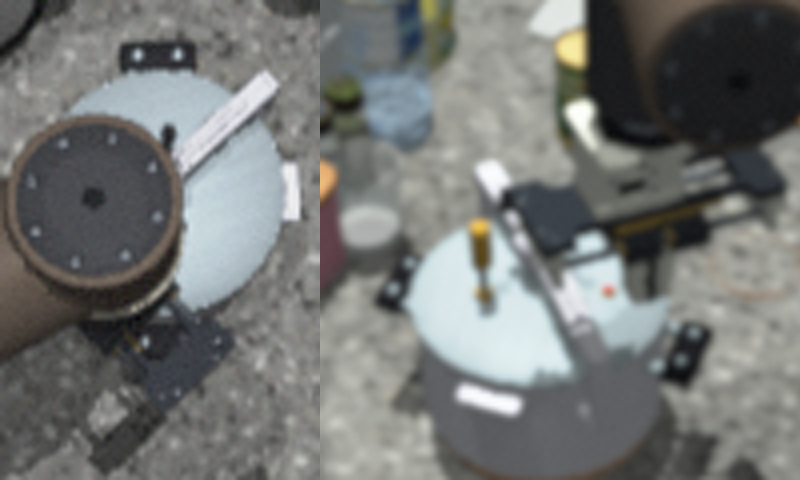

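The fingers stand just behind the left arm with a small gap, and the gripper body is clear of the knob and valve. Next I'll compute the arc.

```bash
python3 - <<'E'
import numpy as np
C=np.array([.579,.007]);p0=np.array([.477,.0475])
for th,o in [(2.34,.034)]+[(t,.032) for t in np.arange(2.3,1.50,-.06)]+[(1.575,.032),(1.55,.032)]:
    u=np.array([np.cos(th),np.sin(th)]);n=np.array([-u[1],u[0]])
    p=C+.1*u+o*n; print(round(th,3),p.round(4),(p-p0).round(4),"twist",round(np.degrees(th-2.34),1))
E
```

```text
2.34 [0.485  0.0552] [0.008  0.0077] twist 0.0
2.3 [0.4885 0.0602] [0.0115 0.0127] twist -2.3
2.24 [0.4919 0.0656] [0.0149 0.0181] twist -5.7
2.18 [0.4955 0.0707] [0.0185 0.0232] twist -9.2
2.12 [0.4995 0.0756] [0.0225 0.0281] twist -12.6
2.06 [0.5038 0.0802] [0.0268 0.0327] twist -16.0
2.0 [0.5083 0.0846] [0.0313 0.0371] twist -19.5
1.94 [0.5131 0.0887] [0.0361 0.0412] twist -22.9
1.88 [0.5181 0.0925] [0.0411 0.045 ] twist -26.4
1.82 [0.5233 0.096 ] [0.0463 0.0485] twist -29.8
1.76 [0.5288 0.0992] [0.0518 0.0517] twist -33.2
1.7 [0.5344 0.102 ] [0.0574 0.0545] twist -36.7
1.64 [0.5402 0.1045] [0.0632 0.057 ] twist -40.1
1.58 [0.5461 0.1067] [0.0691 0.0592] twist -43.5
1.52 [0.5521 0.1085] [0.0751 0.061 ] twist -47.0
1.575 [0.5466 0.1069] [0.0696 0.0594] twist -43.8
1.55 [0.5491 0.1076] [0.0721 0.0601] twist -45.3
```

```bash

python3 -m crank '[{"dx":0.004,"dy":0.004,"dz":0.001,"twist":0,"grip":-1},{"dx":0.008,"dy":0.008,"dz":0.002,"twist":0,"grip":-1},{"dx":0.0115,"dy":0.0127,"dz":0.002,"twist":-2.3,"grip":-1},{"dx":0.0149,"dy":0.0181,"dz":0.002,"twist":-5.7,"grip":-1},{"dx":0.0185,"dy":0.0232,"dz":0.002,"twist":-9.2,"grip":-1}]'
python3 -m crank '[{"dx":0.004,"dy":0.0049,"dz":0,"twist":-3.4,"grip":-1},{"dx":0.0083,"dy":0.0095,"dz":0,"twist":-6.8,"grip":-1},{"dx":0.0128,"dy":0.0139,"dz":0,"twist":-10.3,"grip":-1},{"dx":0.0176,"dy":0.018,"dz":0,"twist":-13.7,"grip":-1},{"dx":0.0226,"dy":0.0218,"dz":0,"twist":-17.2,"grip":-1}]'
python3 -m crank '[{"dx":0.0025,"dy":0.0018,"dz":0,"twist":-1.7,"grip":-1},{"dx":0.0052,"dy":0.0035,"dz":0,"twist":-3.4,"grip":-1},{"dx":0.0079,"dy":0.0051,"dz":0,"twist":-5.1,"grip":-1},{"dx":0.0107,"dy":0.0067,"dz":0,"twist":-6.8,"grip":-1},{"dx":0.0135,"dy":0.0081,"dz":0,"twist":-8.6,"grip":-1}]'
```

```text
t: 2.7
eef_pos: [0.4975, 0.0695, 0.1675]
ee_rot: [-3.139, -0.001, -0.97]
force: [-0.2, -0.4, -0.3]
width: 0.0005
gripper_force: 0.0
t: 3.12
eef_pos: [0.5201, 0.0914, 0.1675]
ee_rot: [-3.139, 0.0, -1.27]
force: [0.7, 0.4, -0.3]
width: 0.0005
gripper_force: 0.0
t: 3.53
eef_pos: [0.5335, 0.0993, 0.1675]
ee_rot: [-3.139, 0.001, -1.419]
force: [0.2, 0.6, -0.1]
width: 0.0005
gripper_force: 0.0
```

```bash

python3 - <<'E'
from h import *
B=crop(arm.grab_frame("side")[:,:,::-1],190,120,120,120,5)[:, :480];A=crop(arm.grab_frame("top")[:,:,::-1],222,130,80,120,4)
A=cv2.resize(A,(320,480));B=cv2.resize(B,(480,600))[:480]
cv2.imwrite("pics/c2.png",np.hstack([A,B])[:,:800])
E
```

```text
(no output)
```

View pics/c2.png

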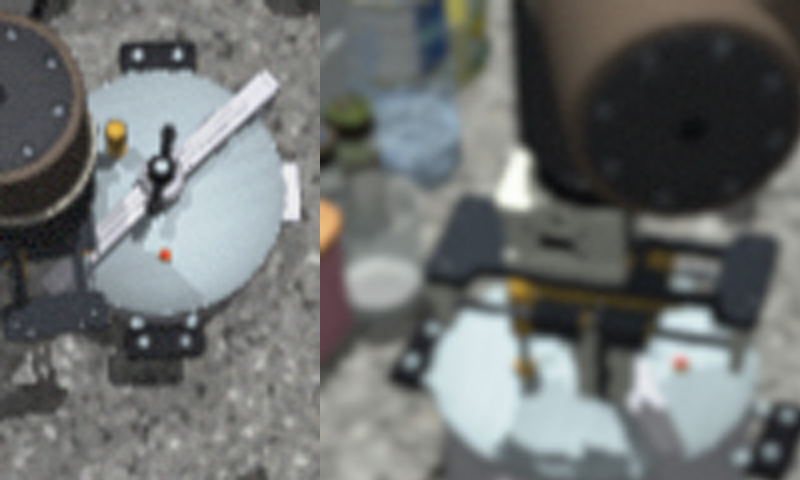

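The bar hasn't moved, though by position the fingers are past it. I'll check the projections against the picture.

```bash

python3 - <<'E'
from h import *
s=arm.get_state();p=s["eef_pos"];print(p,s["ee_rot"],s["force"])
im=arm.grab_frame("side")[:,:,::-1].copy()
k=8;x0,y0=240,165
B=crop(im,x0,y0,90,75,k)
def mark(q,c):
    u=px("side",q);cv2.drawMarker(B,tuple(int(i) for i in (u-[x0,y0]+.5)*k),c,0,14,1);print(u)
mark(p,(0,0,255))
C=np.array([.579,.007]);u=np.array([np.cos(2.34),np.sin(2.34)])
for r in (.06,.09,.132): mark([*(C+r*u),.18],(0,255,0))
mark([*C,.237],(255,0,0)); mark([.615,.0445,.225],(255,255,0))
cv2.imwrite("pics/c3.png",B)
E
```

```text
[0.53348375 0.09929285 0.16713891] [-3.13923079e+00  6.42281949e-04 -1.41831521e+00] [ 0.8097755  -0.36899463  0.14110354]
[247.409073   206.49084767]
[252.23507672 193.09260206]
[255.87663895 199.09568153]
[261.18097008 207.83981914]
[244.88542862 167.87051686]
[229.71359127 175.23636978]
```

View pics/c3.png

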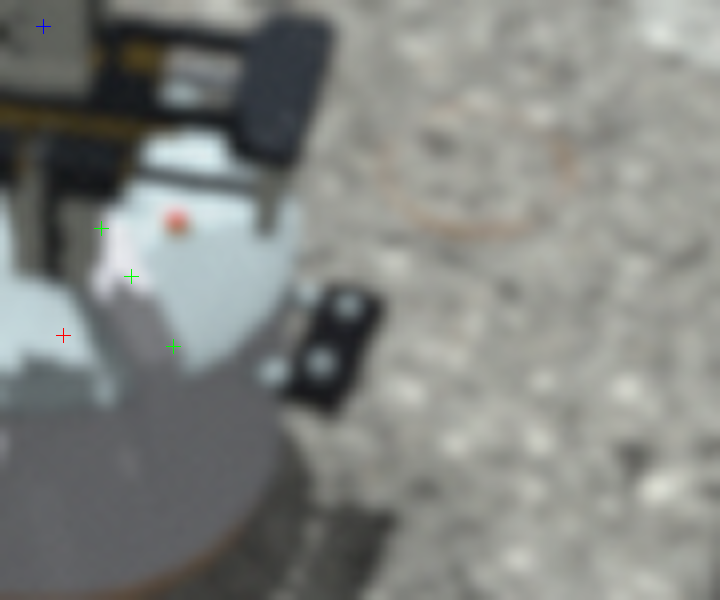

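```bash

python3 - <<'E'
from h import *
for z in (.16,.17,.18,.19,.2,.21): print(z,px("side",[.5335,.0993,z]).round(1),px("side",[.4753,.0449,z]).round(1))
E
```

```text
0.16 [247.4 208.2] [271.2 201.6]
0.17 [247.4 205.8] [271.3 199.3]
0.18 [247.3 203.5] [271.4 196.9]
0.19 [247.3 201.1] [271.4 194.5]
0.2 [247.2 198.6] [271.5 192.1]
0.21 [247.1 196.2] [271.6 189.7]
```

```bash

python3 -m crank '[{"dx":-0.002,"dy":-0.002,"dz":0.03,"twist":0,"grip":-1},{"dx":-0.004,"dy":-0.004,"dz":0.04,"twist":0,"grip":-1},{"dx":-0.02,"dy":-0.015,"dz":0.04,"twist":7,"grip":-1},{"dx":-0.04,"dy":-0.03,"dz":0.04,"twist":14,"grip":-1},{"dx":-0.06,"dy":-0.045,"dz":0.04,"twist":21,"grip":-1}]'
python3 -m crank '[{"dx":0,"dy":-0.010,"dz":0,"twist":7,"grip":-1},{"dx":0,"dy":-0.015,"dz":0,"twist":14,"grip":-1},{"dx":0,"dy":-0.015,"dz":-0.02,"twist":14,"grip":-1},{"dx":0,"dy":-0.015,"dz":-0.04,"twist":14,"grip":-1},{"dx":0,"dy":-0.015,"dz":-0.04,"twist":14,"grip":-1}]'
python3 - <<'E'
from h import *
s=arm.get_state();p=s["eef_pos"];print(p,s["ee_rot"],s["force"])
k=6;x0,y0=225,140
B=crop(arm.grab_frame("side")[:,:,::-1],x0,y0,65,90,k);
A=crop(arm.grab_frame("top")[:,:,::-1],222,140,66,90,k)
cv2.drawMarker(B,tuple(int(i) for i in (px("side",p)-[x0,y0]+.5)*k),(0,0,255),0,14,1)
cv2.imwrite("pics/c4.png",np.hstack([A,B]))
E
```

```text
t: 4.1
eef_pos: [0.4719, 0.0533, 0.2066]
ee_rot: [-3.14, -0.0, -1.044]
force: [-0.1, -0.2, 0.5]
width: 0.0003
gripper_force: 0.0
t: 4.52
eef_pos: [0.4702, 0.0379, 0.1636]
ee_rot: [3.139, 0.002, -0.807]
force: [-1.2, -0.4, -1.1]
width: 0.0006
gripper_force: 0.0
[0.47019879 0.03788389 0.16356057] [ 3.13894184e+00  1.94535305e-03 -8.07140688e-01] [-1.201923   -0.3668378  -1.12781971]
```

View pics/c4.png

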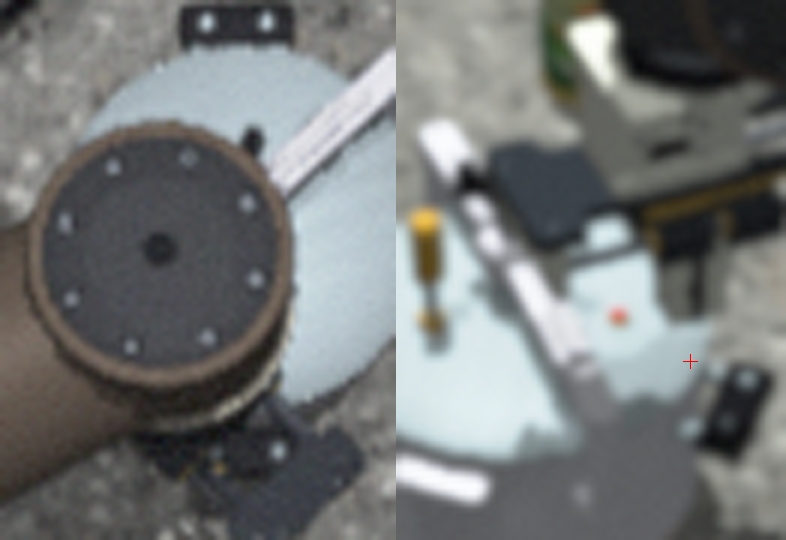

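The finger tips show about 7 px, or 28 mm, above the marked TCP. So the shut fingertips really end about 28 mm above the reported z, which is why they passed over the bar. I'll lower accordingly, well outside the lid, and push again while watching the force.

```bash

python3 -m crank '[{"dx":0,"dy":0,"dz":-0.01,"twist":0,"grip":-1},{"dx":0,"dy":0,"dz":-0.02,"twist":0,"grip":-1},{"dx":0,"dy":0,"dz":-0.03,"twist":0,"grip":-1},{"dx":0,"dy":0,"dz":-0.03,"twist":0,"grip":-1},{"dx":0,"dy":0,"dz":-0.03,"twist":0,"grip":-1}]'
python3 -m crank '[{"dx":0.004,"dy":0.004,"dz":0,"twist":0,"grip":-1},{"dx":0.008,"dy":0.008,"dz":0,"twist":0,"grip":-1},{"dx":0.012,"dy":0.012,"dz":0,"twist":0,"grip":-1},{"dx":0.014,"dy":0.016,"dz":0,"twist":0,"grip":-1},{"dx":0.016,"dy":0.02,"dz":0,"twist":-2.3,"grip":-1}]'
python3 - <<'E'
from h import *
s=arm.get_state();print(s["eef_pos"],s["force"],s["moment"])
E
```

```text
t: 5.03
eef_pos: [0.4716, 0.0382, 0.1351]
ee_rot: [3.14, 0.0, -0.807]
force: [-0.1, 0.9, 0.6]
width: 0.0004
gripper_force: 0.0
t: 5.45
eef_pos: [0.4886, 0.0591, 0.1359]
ee_rot: [-3.141, -0.0, -0.847]
force: [0.1, -0.6, 0.6]
width: 0.0006
gripper_force: 0.0
[0.48861347 0.0590736  0.13589148] [ 0.10503325 -0.57976553  0.62472048] [-0.04030677  0.13271293 -0.00307876]
```

```bash

python3 -m crank '[{"dx":0.0034,"dy":0.0054,"dz":0,"twist":-3.4,"grip":-1},{"dx":0.007,"dy":0.0105,"dz":0,"twist":-6.9,"grip":-1},{"dx":0.011,"dy":0.0154,"dz":0,"twist":-10.3,"grip":-1},{"dx":0.0153,"dy":0.02,"dz":0,"twist":-13.7,"grip":-1},{"dx":0.0198,"dy":0.0244,"dz":0,"twist":-17.2,"grip":-1}]'
cat >> h.py <<'E'
def look():
    s=arm.get_state();print("F",s["force"].round(1),"M",s["moment"].round(2),s["eef_pos"].round(4))
    a=arm.grab_frame("top");hsv=cv2.cvtColor(a,cv2.COLOR_RGB2HSV);cv2.imwrite("pics/last_top.png",a[:,:,::-1])
    m=((hsv[:,:,1]<20)&(hsv[:,:,2]>205)).astype(np.uint8);m[:150]=0 if 0 else m[:150]
    n=np.zeros_like(m)
    for v,u in np.argwhere(m):
        p=pt("top",u,v,.18);r=np.hypot(p[0]-.579,p[1]-.007)
        if .03<r<.125 and p[1]<-.0: n[v,u]=1
    q=np.argwhere(n);P=np.array([pt("top",u,v,.18)[:2]-[.579,.007] for v,u in q])
    if len(P)>15:
        l=cv2.fitLine(P.astype(np.float32),cv2.DIST_HUBER,0,.01,.01).ravel();print("bar n",len(P),"psi",np.arctan2(l[0]*-np.sign(l[1]),abs(l[1])).round(3),"off",(l[0]*l[3]-l[1]*l[2]).round(4))
E
python3 -c "from h import *;look()"
```

```text
t: 5.87
eef_pos: [0.5072, 0.0832, 0.1356]
ee_rot: [3.14, 0.0, -1.15]
force: [-3.3, -0.2, 2.0]
width: 0.0006
gripper_force: 1.4
F [-3.3 -0.2  2. ] M [0.15 1.32 0.02] [0.5072 0.0832 0.1356]Traceback (most recent call last):
  File "<string>", line 1, in <module>
    from h import *;look()
                    ~~~~^^
  File "h.py", line 20, in look
    q=np.argwhere(n);P=np.array([pt("top",u,v,.18)[:2]-[.579,.007] for v,u in q])
                                 ~~^^^^^^^^^^^^^^^
  File "h.py", line 7, in pt
    o,d=ray(n,u,v);return (o+d*(z-o[2])/d[2])
        ~~~^^^^^^^
  File "h.py", line 4, in ray
    c=arm.get_calibration(n);T=np.array(c["cam_to_world"])
ValueError: time passes only in moves, steps and waits
```

Contact at about 3 N, so the push works. I'll cache the calibration and continue.

```bash
sed -i 's/^def ray/import functools\nCAL=functools.lru_cache(None)(lambda n:arm.get_calibration(n))\ndef ray/; s/c=arm.get_calibration(n)/c=CAL(n)/' h.py
python3 -m crank '[{"dx":0.0045,"dy":0.0042,"dz":0,"twist":-3.4,"grip":-1},{"dx":0.0095,"dy":0.0081,"dz":0,"twist":-6.9,"grip":-1},{"dx":0.0147,"dy":0.0117,"dz":0,"twist":-10.3,"grip":-1},{"dx":0.02,"dy":0.015,"dz":0,"twist":-13.7,"grip":-1},{"dx":0.0255,"dy":0.018,"dz":0,"twist":-17.2,"grip":-1}]'
python3 -c "from h import *;look()"
```

```text
t: 6.33
eef_pos: [0.5328, 0.1012, 0.1355]
ee_rot: [3.14, 0.0, -1.449]
force: [-3.9, 0.3, 1.2]
width: 0.0
gripper_force: 1.4
F [-3.9  0.3  1.2] M [0.36 1.22 0.04] [0.5328 0.1012 0.1355]
bar n 180 psi 0.247 off -0.002
```

```bash

python3 -m crank '[{"dx":0.005,"dy":0.002,"dz":0,"twist":-1.5,"grip":-1},{"dx":0.01,"dy":0.003,"dz":0,"twist":-3,"grip":-1},{"dx":0.014,"dy":0.004,"dz":0,"twist":-4.5,"grip":-1},{"dx":0.017,"dy":0.005,"dz":0,"twist":-6,"grip":-1},{"dx":0.019,"dy":0.005,"dz":0,"twist":-7,"grip":-1}]'
python3 -m crank '[{"dx":0.001,"dy":0,"dz":0,"twist":0,"grip":-1},{"dx":0.002,"dy":0,"dz":0,"twist":0,"grip":-1},{"dx":0.003,"dy":0,"dz":0,"twist":0,"grip":-1},{"dx":0.0035,"dy":0,"dz":0,"twist":0,"grip":-1},{"dx":0.004,"dy":0,"dz":0,"twist":0,"grip":-1}]'
python3 -c "from h import *;look()"
```

```text
t: 6.8
eef_pos: [0.5519, 0.1062, 0.1355]
ee_rot: [3.14, 0.0, -1.572]
force: [-12.2, 7.0, 5.3]
width: 0.0004
gripper_force: 6.3
t: 7.22
eef_pos: [0.5518, 0.1059, 0.1354]
ee_rot: [3.134, -0.0, -1.571]
force: [-23.9, 8.6, 13.9]
width: 0.0005
gripper_force: 11.8
F [-23.9   8.6  13.9] M [3.24 8.66 0.15] [0.5518 0.1059 0.1354]
bar n 138 psi 0.016 off 0.0036
```

The bar is against its stop (psi 0.016, force rising). Next I'll back off, lift, open part-way and look.

```bash

python3 -m crank '[{"dx":-0.015,"dy":0,"dz":0,"twist":0,"grip":-1},{"dx":-0.03,"dy":0,"dz":0,"twist":0,"grip":-1},{"dx":-0.04,"dy":0.02,"dz":0.03,"twist":0,"grip":-0.09},{"dx":-0.05,"dy":0.03,"dz":0.07,"twist":0,"grip":-0.09},{"dx":-0.05,"dy":0.03,"dz":0.1,"twist":0,"grip":-0.09}]'
python3 -m crank '[{"dx":0,"dy":0,"dz":0.01,"twist":0,"grip":-0.09},{"dx":0,"dy":0,"dz":0.01,"twist":0,"grip":-0.09},{"dx":0,"dy":0,"dz":0.01,"twist":0,"grip":-0.09},{"dx":0,"dy":0,"dz":0.01,"twist":0,"grip":-0.09},{"dx":0,"dy":0,"dz":0.01,"twist":0,"grip":-0.09}]'
python3 - <<'E'
from h import *
look()
p=arm.get_state()["eef_pos"];t=cv2.imread("pics/last_top.png")
k=7;A=crop(t,232,140,62,80,k);A=A[:560]
x0,y0=222,130;B=crop(arm.grab_frame("side")[:,:,::-1],x0,y0,50,80,k)
cv2.drawMarker(B,tuple(int(i) for i in (px("side",p)-[x0,y0]+.5)*k),(0,0,255),0,14,1)
cv2.imwrite("pics/c5.png",np.hstack([A,B]))
E
```

```text
t: 7.68
eef_pos: [0.5061, 0.1366, 0.2386]
ee_rot: [-3.139, 0.0, -1.569]
force: [0.9, 0.8, 1.3]
width: 0.0153
gripper_force: 0.0
t: 8.1
eef_pos: [0.5059, 0.1352, 0.2444]
ee_rot: [3.14, -0.001, -1.57]
force: [0.1, -0.8, -0.5]
width: 0.0392
gripper_force: 0.0
F [ 0.1 -0.8 -0.5] M [0.05 0.13 0.03] [0.5059 0.1352 0.2444]
bar n 138 psi 0.019 off 0.0024
```

View pics/c5.png

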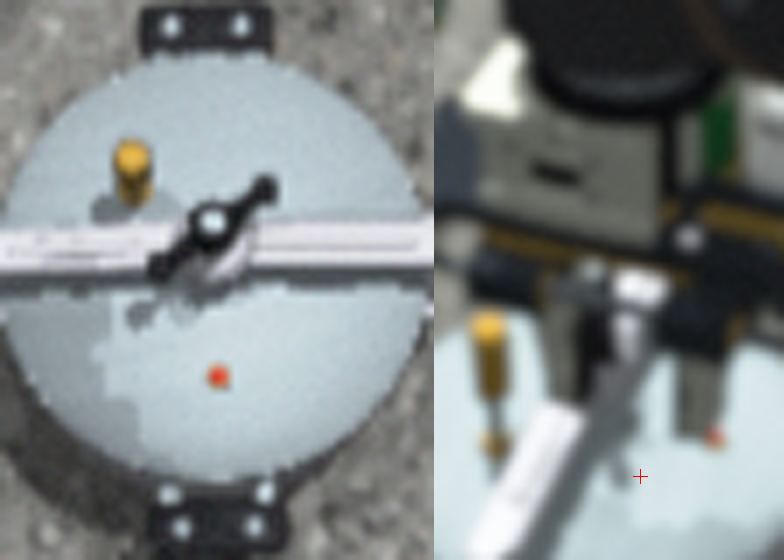

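The knob turned with the bar: its wings are now at -0.91 and 2.23 rad (tips at (263,190) and (163,263), hub at (212,220)). The tip offset of about 28 mm is confirmed again. I'll push one wing with shut fingers, circling from just clockwise of the valve to just short of it, with the tool turning along. First I'll get the gripper round to the start.

```bash

python3 -m crank '[{"dx":0,"dy":0,"dz":0.015,"twist":7,"grip":-1},{"dx":0,"dy":0,"dz":0.015,"twist":14,"grip":-1},{"dx":0.01,"dy":-0.01,"dz":0.015,"twist":21,"grip":-1},{"dx":0.02,"dy":-0.025,"dz":0.015,"twist":28,"grip":-1},{"dx":0.03,"dy":-0.04,"dz":0.015,"twist":35,"grip":-1}]'
python3 -m crank '[{"dx":0.01,"dy":-0.01,"dz":0,"twist":7,"grip":-1},{"dx":0.02,"dy":-0.02,"dz":0,"twist":14,"grip":-1},{"dx":0.03,"dy":-0.03,"dz":0,"twist":21,"grip":-1},{"dx":0.04,"dy":-0.045,"dz":0,"twist":28,"grip":-1},{"dx":0.05,"dy":-0.06,"dz":0,"twist":35,"grip":-1}]'
python3 -m crank '[{"dx":0.01,"dy":-0.01,"dz":0,"twist":7,"grip":-1},{"dx":0.02,"dy":-0.02,"dz":0,"twist":14,"grip":-1},{"dx":0.028,"dy":-0.03,"dz":0,"twist":21,"grip":-1},{"dx":0.028,"dy":-0.036,"dz":0,"twist":28,"grip":-1},{"dx":0.028,"dy":-0.036,"dz":0,"twist":35,"grip":-1}]'
python3 -m crank '[{"dx":0,"dy":0,"dz":0,"twist":7,"grip":-1},{"dx":0,"dy":0,"dz":0,"twist":14,"grip":-1},{"dx":0,"dy":0,"dz":0,"twist":21,"grip":-1},{"dx":0,"dy":0,"dz":0,"twist":28,"grip":-1},{"dx":0,"dy":0,"dz":0,"twist":35,"grip":-1}]'
python3 -m crank '[{"dx":0,"dy":0,"dz":0,"twist":7,"grip":-1},{"dx":0,"dy":0,"dz":0,"twist":14,"grip":-1},{"dx":0,"dy":0,"dz":0,"twist":21,"grip":-1},{"dx":0,"dy":0,"dz":0,"twist":28.5,"grip":-1},{"dx":0,"dy":0,"dz":0,"twist":28.5,"grip":-1}]'
python3 - <<'E'
from h import *
look()
s=arm.get_state();print(s["q"].round(2),s["ee_rot"])
C=np.array([.579,.007]);a0=-.2;p0=C+.036*np.array([np.cos(a0),np.sin(a0)])
for i in range(0,36):
    a=a0-np.radians(7*i);p=C+.036*np.array([np.cos(a),np.sin(a)])
    if i%5==0: ref=p; print("-- call from",p.round(4))
    q=C+.036*np.array([np.cos(a-np.radians(7)),np.sin(a-np.radians(7))]);print(i+1,(q-ref).round(4)*1000)
E
```

```text
t: 8.62
eef_pos: [0.5365, 0.0955, 0.2601]
ee_rot: [3.141, 0.0, -0.952]
force: [-0.4, -0.5, -0.8]
width: 0.0121
gripper_force: 0.0
t: 9.03
eef_pos: [0.5867, 0.0351, 0.2598]
ee_rot: [3.141, 0.001, -0.342]
force: [0.3, 0.7, 0.7]
width: 0.0007
gripper_force: 0.0
t: 9.45
eef_pos: [0.6145, -0.0016, 0.2594]
ee_rot: [3.141, 0.002, 0.267]
force: [-0.2, 0.7, -0.1]
width: 0.0006
gripper_force: 0.0
t: 9.87
eef_pos: [0.6142, -0.0004, 0.2598]
ee_rot: [-3.141, 0.001, 0.879]
force: [-0.8, -0.0, 0.0]
width: 0.0008
gripper_force: 0.0
t: 10.28
eef_pos: [0.6142, -0.0004, 0.2598]
ee_rot: [-3.14, 0.001, 1.377]
force: [0.7, -0.9, -0.8]
width: 0.0007
gripper_force: 0.0
F [ 0.7 -0.9 -0.8] M [-0.2  -0.02 -0.02] [ 6.142e-01 -4.000e-04  2.598e-01]
bar n 121 psi -0.059 off -0.011
[ 0.32  0.23 -0.02  0.   -1.33  2.62] [-3.14041842e+00  6.82742216e-04  1.36969434e+00]
-- call from [ 6.143e-01 -2.000e-04]
1 [-1.1 -4.2]
2 [-2.8 -8.3]
3 [ -4.9 -12.2]
4 [ -7.5 -15.7]
5 [-10.5 -18.9]
-- call from [ 0.6038 -0.0191]
6 [-3.4 -2.8]
7 [-7.  -5.2]
8 [-11.   -7.2]
9 [-15.2  -8.6]
10 [-19.5  -9.5]
-- call from [ 0.5843 -0.0286]
11 [-4.4 -0.4]
12 [-8.8 -0.2]
13 [-13.1   0.4]
14 [-17.3   1.7]
15 [-21.4   3.4]
-- call from [ 0.563  -0.0252]
16 [-3.8  2.2]
17 [-7.3  4.8]
18 [-10.5   7.9]
19 [-13.3  11.3]
20 [-15.6  15. ]
-- call from [ 0.5474 -0.0102]
21 [-1.9  4. ]
22 [-3.2  8.2]
23 [-4.1 12.5]
24 [-4.4 16.9]
25 [-4.1 21.3]
-- call from [0.5432 0.011 ]
26 [0.8 4.3]
27 [2.  8.5]
28 [ 3.8 12.6]
29 [ 6.1 16.3]
30 [ 8.8 19.8]
-- call from [0.552  0.0308]
31 [3.1 3.1]
32 [6.6 5.8]
33 [10.3  8.1]
34 [14.3  9.9]
35 [18.6 11.2]
-- call from [0.5706 0.042 ]
36 [4.3 0.8]
```

```bash

python3 -m crank '[{"dx":0,"dy":0,"dz":-0.02,"twist":0,"grip":-1},{"dx":0,"dy":0,"dz":-0.04,"twist":0,"grip":-1},{"dx":0,"dy":0,"dz":-0.06,"twist":0,"grip":-1},{"dx":0,"dy":0,"dz":-0.075,"twist":0,"grip":-1},{"dx":0,"dy":0,"dz":-0.082,"twist":0,"grip":-1}]'
python3 -m crank '[{"dx":-0.0011,"dy":-0.0042,"dz":0,"twist":-7,"grip":-1},{"dx":-0.0028,"dy":-0.0083,"dz":0,"twist":-14,"grip":-1},{"dx":-0.0049,"dy":-0.0122,"dz":0,"twist":-21,"grip":-1},{"dx":-0.0075,"dy":-0.0157,"dz":0,"twist":-28,"grip":-1},{"dx":-0.0105,"dy":-0.0189,"dz":0,"twist":-35,"grip":-1}]'
python3 -m crank '[{"dx":-0.0034,"dy":-0.0028,"dz":0,"twist":-7,"grip":-1},{"dx":-0.007,"dy":-0.0052,"dz":0,"twist":-14,"grip":-1},{"dx":-0.011,"dy":-0.0072,"dz":0,"twist":-21,"grip":-1},{"dx":-0.0152,"dy":-0.0086,"dz":0,"twist":-28,"grip":-1},{"dx":-0.0195,"dy":-0.0095,"dz":0,"twist":-35,"grip":-1}]'
python3 -c "from h import *;look()"
```

```text
t: 10.75
eef_pos: [0.6141, -0.0001, 0.1766]
ee_rot: [-3.14, 0.0, 1.367]
force: [1.8, 2.6, 1.1]
width: 0.0006
gripper_force: 1.0
t: 11.17
eef_pos: [0.6046, -0.0188, 0.1788]
ee_rot: [3.141, -0.001, 0.751]
force: [2.5, 1.6, -1.2]
width: 0.0006
gripper_force: 1.3
t: 11.58
eef_pos: [0.5852, -0.0286, 0.1791]
ee_rot: [3.142, -0.002, 0.14]
force: [3.1, 0.2, -1.0]
width: 0.0005
gripper_force: 1.2
F [ 3.1  0.2 -1. ] M [-0.12 -1.01 -0.04] [ 0.5852 -0.0286  0.1791]
```

The knob is turning at about 3 N. I'll continue the stroke.

```bash

python3 -m crank '[{"dx":-0.0044,"dy":-0.0004,"dz":0,"twist":-7,"grip":-1},{"dx":-0.0088,"dy":-0.0002,"dz":0,"twist":-14,"grip":-1},{"dx":-0.0131,"dy":0.0004,"dz":0,"twist":-21,"grip":-1},{"dx":-0.0173,"dy":0.0017,"dz":0,"twist":-28,"grip":-1},{"dx":-0.0214,"dy":0.0034,"dz":0,"twist":-35,"grip":-1}]'
python3 -m crank '[{"dx":-0.0038,"dy":0.0022,"dz":0,"twist":-7,"grip":-1},{"dx":-0.0073,"dy":0.0048,"dz":0,"twist":-14,"grip":-1},{"dx":-0.0105,"dy":0.0079,"dz":0,"twist":-21,"grip":-1},{"dx":-0.0133,"dy":0.0113,"dz":0,"twist":-28,"grip":-1},{"dx":-0.0156,"dy":0.015,"dz":0,"twist":-35,"grip":-1}]'
python3 -m crank '[{"dx":-0.0019,"dy":0.004,"dz":0,"twist":-7,"grip":-1},{"dx":-0.0032,"dy":0.0082,"dz":0,"twist":-14,"grip":-1},{"dx":-0.0041,"dy":0.0125,"dz":0,"twist":-21,"grip":-1},{"dx":-0.0044,"dy":0.0169,"dz":0,"twist":-28,"grip":-1},{"dx":-0.0041,"dy":0.0213,"dz":0,"twist":-35,"grip":-1}]'
python3 -m crank '[{"dx":0.0008,"dy":0.0043,"dz":0,"twist":-7,"grip":-1},{"dx":0.002,"dy":0.0085,"dz":0,"twist":-14,"grip":-1},{"dx":0.0038,"dy":0.0126,"dz":0,"twist":-21,"grip":-1},{"dx":0.0061,"dy":0.0163,"dz":0,"twist":-28,"grip":-1},{"dx":0.0088,"dy":0.0198,"dz":0,"twist":-35,"grip":-1}]'
python3 -c "from h import *;look()"
```

```text
t: 12.05
eef_pos: [0.5635, -0.0254, 0.1791]
ee_rot: [-3.141, -0.001, -0.467]
force: [2.6, -1.5, -1.7]
width: 0.0003
gripper_force: 1.2
t: 12.47
eef_pos: [0.5474, -0.0107, 0.1791]
ee_rot: [3.141, -0.001, -1.078]
force: [-0.2, -2.6, -1.0]
width: 0.0005
gripper_force: 1.2
t: 12.88
eef_pos: [0.5425, 0.0105, 0.1787]
ee_rot: [3.14, -0.001, -1.689]
force: [-1.4, -2.4, 0.0]
width: 0.0005
gripper_force: 1.3
t: 13.3
eef_pos: [0.5506, 0.0309, 0.1783]
ee_rot: [3.14, -0.002, -2.3]
force: [-4.1, 1.6, -1.2]
width: 0.0005
gripper_force: 1.6
F [-4.1  1.6 -1.2] M [ 0.54  1.48 -0.  ] [0.5506 0.0309 0.1783]
bar n 122 psi -0.128 off -0.0165
```

```bash

python3 -m crank '[{"dx":0.0031,"dy":0.0031,"dz":0,"twist":-7,"grip":-1},{"dx":0.0066,"dy":0.0058,"dz":0,"twist":-14,"grip":-1},{"dx":0.0103,"dy":0.0081,"dz":0,"twist":-21,"grip":-1},{"dx":0.0143,"dy":0.0099,"dz":0,"twist":-28,"grip":-1},{"dx":0.0186,"dy":0.0112,"dz":0,"twist":-35,"grip":-1}]'
python3 -m crank '[{"dx":-0.005,"dy":-0.0015,"dz":0,"twist":6,"grip":-1},{"dx":-0.008,"dy":-0.003,"dz":0.025,"twist":9,"grip":-1},{"dx":-0.008,"dy":-0.003,"dz":0.06,"twist":14,"grip":-1},{"dx":-0.008,"dy":-0.003,"dz":0.08,"twist":21,"grip":-1},{"dx":-0.008,"dy":-0.003,"dz":0.08,"twist":28,"grip":-1}]'
python3 -m crank '[{"dx":0.006,"dy":-0.013,"dz":0,"twist":7,"grip":-1},{"dx":0.012,"dy":-0.026,"dz":0,"twist":14,"grip":-1},{"dx":0.018,"dy":-0.039,"dz":0,"twist":21,"grip":-1},{"dx":0.024,"dy":-0.052,"dz":0,"twist":28,"grip":-1},{"dx":0.0301,"dy":-0.0653,"dz":0,"twist":35,"grip":-1}]'
python3 - <<'E'
from h import *
look()
C=np.array([.579,.007]);a0=-.2;p0=C+.036*np.array([np.cos(a0),np.sin(a0)])
t=cv2.imread("pics/last_top.png")
C=np.array([.579,.007]);a0=-1.18
for i in range(0,35):
    a=a0-np.radians(7*i);p=C+.036*np.array([np.cos(a),np.sin(a)])
    if i%5==0: ref=p; print("--",p.round(4))
    q=C+.036*np.array([np.cos(a-np.radians(7)),np.sin(a-np.radians(7))]);print(i+1,(q-ref).round(4)*1000)
    if i==27:break
E
```

```text
t: 13.77
eef_pos: [0.5699, 0.0427, 0.1783]
ee_rot: [3.141, -0.002, -2.907]
force: [-2.8, 3.9, -1.3]
width: 0.0003
gripper_force: 1.7
t: 14.18
eef_pos: [0.5653, 0.0392, 0.2645]
ee_rot: [-3.137, 0.007, -2.406]
force: [0.3, -0.5, 0.3]
width: 0.0006
gripper_force: 0.0
t: 14.6
eef_pos: [0.5931, -0.027, 0.2591]
ee_rot: [-3.141, -0.0, -1.795]
force: [0.2, 0.4, 0.1]
width: 0.0003
gripper_force: 0.0
F [0.2 0.4 0.1] M [0.03 0.11 0.02] [ 0.5931 -0.027   0.2591]
bar n 69 psi 0.012 off 0.0026
-- [ 0.5927 -0.0263]
1 [-4.2 -1.4]
2 [-8.5 -2.3]
3 [-12.8  -2.7]
4 [-17.2  -2.5]
5 [-21.6  -1.8]
-- [ 0.5711 -0.0281]
6 [-4.2  1.2]
7 [-8.3  2.9]
8 [-12.1   5.1]
9 [-15.6   7.8]
10 [-18.7  10.9]
-- [ 0.5524 -0.0173]
11 [-2.8  3.4]
12 [-5.1  7.2]
13 [-6.9 11.1]
14 [-8.3 15.3]
15 [-9.1 19.6]
-- [0.5433 0.0024]
16 [-0.3  4.4]
17 [-0.1  8.8]
18 [ 0.7 13.1]
19 [ 2.  17.3]
20 [ 3.8 21.3]
-- [0.5471 0.0237]
21 [2.3 3.8]
22 [5.  7.2]
23 [ 8.1 10.3]
24 [11.6 13. ]
25 [15.3 15.3]
-- [0.5624 0.039 ]
26 [4.  1.8]
27 [8.2 3.1]
28 [12.6  3.8]
```

```bash

python3 -m crank '[{"dx":0,"dy":0,"dz":0,"twist":7,"grip":-1},{"dx":0,"dy":0,"dz":0,"twist":14,"grip":-1},{"dx":0,"dy":0,"dz":0,"twist":21,"grip":-1},{"dx":0,"dy":0,"dz":0,"twist":28,"grip":-1},{"dx":0,"dy":0,"dz":0,"twist":35,"grip":-1}]'
python3 -m crank '[{"dx":0,"dy":0,"dz":0,"twist":7,"grip":-1},{"dx":0,"dy":0,"dz":0,"twist":14,"grip":-1},{"dx":0,"dy":0,"dz":0,"twist":21,"grip":-1},{"dx":0,"dy":0,"dz":0,"twist":28,"grip":-1},{"dx":0,"dy":0,"dz":0,"twist":35,"grip":-1}]'
python3 -m crank '[{"dx":0,"dy":0,"dz":0,"twist":7,"grip":-1},{"dx":0,"dy":0,"dz":0,"twist":14,"grip":-1},{"dx":0,"dy":0,"dz":0,"twist":21,"grip":-1},{"dx":0,"dy":0,"dz":0,"twist":28,"grip":-1},{"dx":0,"dy":0,"dz":0,"twist":35,"grip":-1}]'
python3 -m crank '[{"dx":0,"dy":0,"dz":0,"twist":7,"grip":-1},{"dx":0,"dy":0,"dz":0,"twist":14,"grip":-1},{"dx":0,"dy":0,"dz":0,"twist":21,"grip":-1},{"dx":0,"dy":0,"dz":-0.01,"twist":21,"grip":-1},{"dx":0,"dy":0,"dz":-0.02,"twist":21,"grip":-1}]'
python3 - <<'E'
from h import *
look()
t=cv2.imread("pics/last_top.png");s=arm.grab_frame("side")[:,:,::-1]
cv2.imwrite("pics/c6.png",np.hstack([crop(t,232,140,62,80,6),crop(s,215,150,60,80,6)]))
E
```

```text
t: 15.07
eef_pos: [0.5928, -0.0264, 0.259]
ee_rot: [-3.142, -0.0, -1.186]
force: [0.1, 0.4, 0.6]
width: 0.0004
gripper_force: 0.0
t: 15.48
eef_pos: [0.5928, -0.0263, 0.259]
ee_rot: [3.141, -0.0, -0.575]
force: [-0.1, 0.8, -0.2]
width: 0.0008
gripper_force: 0.0
t: 15.9
eef_pos: [0.5928, -0.0263, 0.259]
ee_rot: [3.141, -0.0, 0.036]
force: [-0.3, -1.5, -0.4]
width: 0.0007
gripper_force: 0.0
t: 16.32
eef_pos: [0.593, -0.0261, 0.2385]
ee_rot: [3.141, -0.001, 0.391]
force: [-0.6, 0.0, -0.2]
width: 0.0002
gripper_force: 0.0
F [-0.6  0.  -0.2] M [-0.1   0.14  0.01] [ 0.593  -0.0261  0.2385]
bar n 63 psi 0.019 off 0.0024
```

View pics/c6.png

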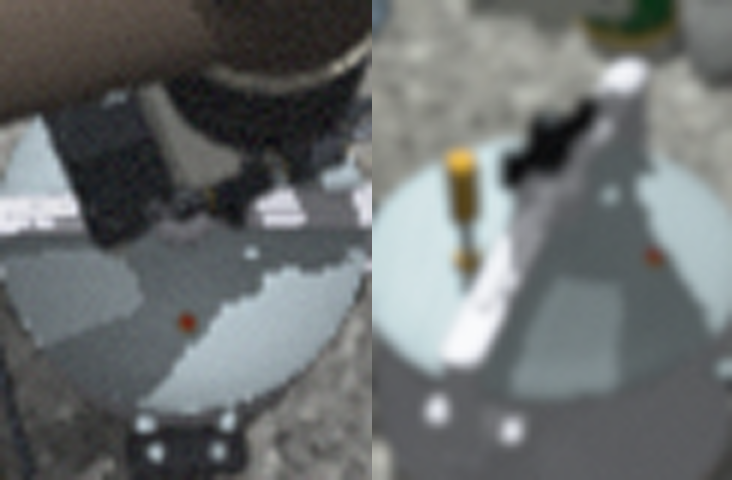

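```bash
python3 - <<'E'
from h import *
print(px("side",[.593,-.026,.2385]),px("side",[.593,-.026,.267]),px("side",[.579,.007,.233]))
a=pt("side",238.3,178.3,.218);b=pt("side",252.2,169.2,.218);print(a,b,np.linalg.norm(a-b),np.arctan2(*(b-a)[[1,0]]))
for A in (-1.98,-1.98+np.pi): print(A,px("side",[.579+.037*np.cos(A),.007+.037*np.sin(A),.216]))
E
```

```text
[244.84512208 160.54580842] [244.63516721 153.38967209] [244.91491841 168.86358289]
[0.58756447 0.04084837 0.218     ] [ 0.56414206 -0.01704989  0.218     ] 0.0624565201392538 -1.9552139778835311
-1.98 [253.31952969 167.88640306]
1.1615926535897931 [236.50724786 178.34896755]
```

The wing measures -1.955 rad, as predicted (62 mm tip to tip), and the fingers wait ccw of it. The second stroke follows.

```bash

python3 -m crank '[{"dx":0,"dy":0,"dz":-0.02,"twist":0,"grip":-1},{"dx":0,"dy":0,"dz":-0.04,"twist":0,"grip":-1},{"dx":0,"dy":0,"dz":-0.055,"twist":0,"grip":-1},{"dx":0,"dy":0,"dz":-0.0645,"twist":0,"grip":-1},{"dx":0,"dy":0,"dz":-0.0645,"twist":0,"grip":-1}]'
python3 -m crank '[{"dx":-0.0042,"dy":-0.0014,"dz":0,"twist":-7,"grip":-1},{"dx":-0.0085,"dy":-0.0023,"dz":0,"twist":-14,"grip":-1},{"dx":-0.0128,"dy":-0.0027,"dz":0,"twist":-21,"grip":-1},{"dx":-0.0172,"dy":-0.0025,"dz":0,"twist":-28,"grip":-1},{"dx":-0.0216,"dy":-0.0018,"dz":0,"twist":-35,"grip":-1}]'
python3 -m crank '[{"dx":-0.0042,"dy":0.0012,"dz":0,"twist":-7,"grip":-1},{"dx":-0.0083,"dy":0.0029,"dz":0,"twist":-14,"grip":-1},{"dx":-0.0121,"dy":0.0051,"dz":0,"twist":-21,"grip":-1},{"dx":-0.0156,"dy":0.0078,"dz":0,"twist":-28,"grip":-1},{"dx":-0.0187,"dy":0.0109,"dz":0,"twist":-35,"grip":-1}]'
python3 -m crank '[{"dx":-0.0028,"dy":0.0034,"dz":0,"twist":-7,"grip":-1},{"dx":-0.0051,"dy":0.0072,"dz":0,"twist":-14,"grip":-1},{"dx":-0.0069,"dy":0.0111,"dz":0,"twist":-21,"grip":-1},{"dx":-0.0083,"dy":0.0153,"dz":0,"twist":-28,"grip":-1},{"dx":-0.0091,"dy":0.0196,"dz":0,"twist":-35,"grip":-1}]'
python3 -m crank '[{"dx":-0.0003,"dy":0.0044,"dz":0,"twist":-7,"grip":-1},{"dx":-0.0001,"dy":0.0088,"dz":0,"twist":-14,"grip":-1},{"dx":0.0007,"dy":0.0131,"dz":0,"twist":-21,"grip":-1},{"dx":0.002,"dy":0.0173,"dz":0,"twist":-28,"grip":-1},{"dx":0.0038,"dy":0.0213,"dz":0,"twist":-35,"grip":-1}]'
```

```text
t: 16.83
eef_pos: [0.5921, -0.0264, 0.1723]
ee_rot: [-3.141, 0.002, 0.392]
force: [2.2, -1.4, -1.8]
width: 0.0008
gripper_force: 0.9
t: 17.25
eef_pos: [0.5716, -0.0282, 0.175]
ee_rot: [-3.141, -0.001, -0.224]
force: [2.7, -1.4, -2.0]
width: 0.0004
gripper_force: 1.3
t: 17.67
eef_pos: [0.5527, -0.0174, 0.1752]
ee_rot: [-3.141, -0.001, -0.835]
force: [2.4, -2.5, -1.1]
width: 0.0009
gripper_force: 1.2
t: 18.08
eef_pos: [0.5429, 0.0021, 0.1749]
ee_rot: [3.141, -0.001, -1.446]
force: [-0.0, -2.2, -1.4]
width: 0.0003
gripper_force: 1.2
t: 18.5
eef_pos: [0.5459, 0.0236, 0.1745]
ee_rot: [3.14, -0.002, -2.057]
force: [-3.3, -1.5, -0.6]
width: 0.0005
gripper_force: 1.4
```

```bash

python3 -m crank '[{"dx":0.0023,"dy":0.0038,"dz":0,"twist":-7,"grip":-1},{"dx":0.005,"dy":0.0072,"dz":0,"twist":-14,"grip":-1},{"dx":0.0081,"dy":0.0103,"dz":0,"twist":-21,"grip":-1},{"dx":0.0116,"dy":0.013,"dz":0,"twist":-28,"grip":-1},{"dx":0.0153,"dy":0.0153,"dz":0,"twist":-35,"grip":-1}]'
python3 -m crank '[{"dx":0.004,"dy":0.0018,"dz":0,"twist":-7,"grip":-1},{"dx":0.0082,"dy":0.0031,"dz":0,"twist":-14,"grip":-1},{"dx":0.0032,"dy":0.0016,"dz":0,"twist":-7,"grip":-1},{"dx":0.0,"dy":0.0,"dz":0.03,"twist":-2,"grip":-1},{"dx":0,"dy":0,"dz":0.06,"twist":5,"grip":-1}]'
python3 -m crank '[{"dx":0.006,"dy":-0.013,"dz":0.024,"twist":7,"grip":-1},{"dx":0.012,"dy":-0.026,"dz":0.024,"twist":14,"grip":-1},{"dx":0.018,"dy":-0.039,"dz":0.024,"twist":21,"grip":-1},{"dx":0.024,"dy":-0.052,"dz":0.024,"twist":28,"grip":-1},{"dx":0.0302,"dy":-0.0653,"dz":0.024,"twist":35,"grip":-1}]'
python3 -m crank '[{"dx":0,"dy":0,"dz":0,"twist":7,"grip":-1},{"dx":0,"dy":0,"dz":0,"twist":14,"grip":-1},{"dx":0,"dy":0,"dz":0,"twist":21,"grip":-1},{"dx":0,"dy":0,"dz":0,"twist":28,"grip":-1},{"dx":0,"dy":0,"dz":0,"twist":35,"grip":-1}]'
python3 -m crank '[{"dx":0,"dy":0,"dz":0,"twist":7,"grip":-1},{"dx":0,"dy":0,"dz":0,"twist":14,"grip":-1},{"dx":0,"dy":0,"dz":0,"twist":21,"grip":-1},{"dx":0,"dy":0,"dz":0,"twist":28,"grip":-1},{"dx":0,"dy":0,"dz":0,"twist":35,"grip":-1}]'
python3 -m crank '[{"dx":0,"dy":0,"dz":0,"twist":7,"grip":-1},{"dx":0,"dy":0,"dz":0,"twist":14,"grip":-1},{"dx":0,"dy":0,"dz":0,"twist":21,"grip":-1},{"dx":0,"dy":0,"dz":0,"twist":28,"grip":-1},{"dx":0,"dy":0,"dz":0,"twist":35,"grip":-1}]'
python3 -c "from h import *;look()"
```

```text
t: 18.92
eef_pos: [0.5613, 0.0397, 0.1743]
ee_rot: [3.14, -0.002, -2.668]
force: [-3.2, 2.5, -2.0]
width: 0.0004
gripper_force: 1.6
t: 19.33
eef_pos: [0.5607, 0.0386, 0.2342]
ee_rot: [3.141, -0.004, -2.571]
force: [1.4, -0.1, 1.5]
width: 0.0006
gripper_force: 0.0
t: 19.75
eef_pos: [0.5928, -0.0267, 0.2594]
ee_rot: [-3.141, 0.001, -1.957]
force: [0.3, -0.1, 0.1]
width: 0.0004
gripper_force: 0.0
t: 20.17
eef_pos: [0.5926, -0.0263, 0.2591]
ee_rot: [-3.141, -0.0, -1.347]
force: [-0.2, 0.8, -0.6]
width: 0.0007
gripper_force: 0.0
t: 20.58
eef_pos: [0.5926, -0.0262, 0.2592]
ee_rot: [-3.141, -0.0, -0.736]
force: [0.2, 0.2, -0.0]
width: 0.0005
gripper_force: 0.0
t: 21.0
eef_pos: [0.5926, -0.0262, 0.2592]
ee_rot: [-3.141, -0.0, -0.125]
force: [-0.3, 0.5, 0.2]
width: 0.0006
gripper_force: 0.0
F [-0.3  0.5  0.2] M [-0.07  0.09  0.08] [ 0.5926 -0.0262  0.2592]
bar n 42 psi -0.094 off -0.0138
```

```bash

python3 -m crank '[{"dx":0,"dy":0,"dz":0,"twist":7,"grip":-1},{"dx":0,"dy":0,"dz":0,"twist":14,"grip":-1},{"dx":0,"dy":0,"dz":0,"twist":21,"grip":-1},{"dx":0,"dy":0,"dz":-0.01,"twist":28,"grip":-1},{"dx":0,"dy":0,"dz":-0.03,"twist":29.5,"grip":-1}]'
python3 -m crank '[{"dx":0,"dy":0,"dz":-0.02,"twist":0,"grip":-1},{"dx":0,"dy":0,"dz":-0.04,"twist":0,"grip":-1},{"dx":0,"dy":0,"dz":-0.05,"twist":0,"grip":-1},{"dx":0,"dy":0,"dz":-0.057,"twist":0,"grip":-1},{"dx":0,"dy":0,"dz":-0.057,"twist":0,"grip":-1}]'
python3 -m crank '[{"dx":-0.0042,"dy":-0.0014,"dz":0,"twist":-7,"grip":-1},{"dx":-0.0085,"dy":-0.0023,"dz":0,"twist":-14,"grip":-1},{"dx":-0.0128,"dy":-0.0027,"dz":0,"twist":-21,"grip":-1},{"dx":-0.0172,"dy":-0.0025,"dz":0,"twist":-28,"grip":-1},{"dx":-0.0216,"dy":-0.0018,"dz":0,"twist":-35,"grip":-1}]'
python3 - <<'E'
from h import *
look()
C=np.array([.579,.007]);a0=-1.18-np.radians(35)
for i in range(0,40):
    a=a0-np.radians(3.5*i);p=C+.036*np.array([np.cos(a),np.sin(a)])
    if i%5==0: ref=p; print("--",a.round(2),p.round(4))
    q=C+.036*np.array([np.cos(a-np.radians(3.5)),np.sin(a-np.radians(3.5))]);print((q-ref).round(4)*1000)
E
```

```text
t: 21.47
eef_pos: [0.5942, -0.0261, 0.2312]
ee_rot: [3.14, -0.005, 0.389]
force: [0.4, -0.1, -0.3]
width: 0.0006
gripper_force: 0.0
t: 21.88
eef_pos: [0.5926, -0.0262, 0.1707]
ee_rot: [3.142, 0.001, 0.383]
force: [2.8, -0.9, -1.0]
width: 0.0005
gripper_force: 0.9
t: 22.3
eef_pos: [0.5718, -0.028, 0.1725]
ee_rot: [-3.141, -0.002, -0.233]
force: [2.7, -0.6, -3.0]
width: 0.0007
gripper_force: 1.4
F [ 2.7 -0.6 -3. ] M [-0.58 -0.93 -0.06] [ 0.5718 -0.028   0.1725]
bar n 37 psi 0.54 off -0.0464
-- -1.79 [ 0.5711 -0.0281]
[-2.1  0.5]
[-4.2  1.2]
[-6.3  2. ]
[-8.3  2.9]
[-10.2   4. ]
-- -2.1 [ 0.5609 -0.0241]
[-1.9  1.2]
[-3.7  2.4]
[-5.4  3.8]
[-7.   5.3]
[-8.5  6.9]
-- -2.4 [ 0.5524 -0.0173]
[-1.4  1.7]
[-2.8  3.4]
[-4.   5.3]
[-5.1  7.2]
[-6.1  9.1]
-- -2.71 [ 0.5463 -0.0082]
[-0.9  2. ]
[-1.6  4.1]
[-2.2  6.2]
[-2.7  8.4]
[-3.  10.5]
-- -3.01 [0.5433 0.0024]
[-0.2  2.2]
[-0.3  4.4]
[-0.2  6.6]
[-0.1  8.8]
[ 0.3 10.9]
-- -3.32 [0.5436 0.0133]
[0.5 2.2]
[1.  4.3]
[1.7 6.4]
[2.6 8.4]
[ 3.5 10.4]
-- -3.62 [0.5471 0.0237]
[1.1 1.9]
[2.3 3.8]
[3.6 5.5]
[5.  7.2]
[6.5 8.8]
-- -3.93 [0.5536 0.0325]
[1.6 1.5]
[3.3 2.9]
[5.1 4.2]
[6.9 5.4]
[8.8 6.5]
```

```bash

python3 -m crank '[{"dx":-0.0021,"dy":0.0005,"dz":0,"twist":-3.5,"grip":-1},{"dx":-0.0042,"dy":0.0012,"dz":0,"twist":-7,"grip":-1},{"dx":-0.0063,"dy":0.002,"dz":0,"twist":-10.5,"grip":-1},{"dx":-0.0083,"dy":0.0029,"dz":0,"twist":-14,"grip":-1},{"dx":-0.0102,"dy":0.004,"dz":0,"twist":-17.5,"grip":-1}]'
python3 -m crank '[{"dx":-0.0019,"dy":0.0012,"dz":0,"twist":-3.5,"grip":-1},{"dx":-0.0037,"dy":0.0024,"dz":0,"twist":-7,"grip":-1},{"dx":-0.0054,"dy":0.0038,"dz":0,"twist":-10.5,"grip":-1},{"dx":-0.007,"dy":0.0053,"dz":0,"twist":-14,"grip":-1},{"dx":-0.0085,"dy":0.0069,"dz":0,"twist":-17.5,"grip":-1}]'
python3 -m crank '[{"dx":-0.0014,"dy":0.0017,"dz":0,"twist":-3.5,"grip":-1},{"dx":-0.0028,"dy":0.0034,"dz":0,"twist":-7,"grip":-1},{"dx":-0.004,"dy":0.0053,"dz":0,"twist":-10.5,"grip":-1},{"dx":-0.0051,"dy":0.0072,"dz":0,"twist":-14,"grip":-1},{"dx":-0.0061,"dy":0.0091,"dz":0,"twist":-17.5,"grip":-1}]'
```

```text
t: 22.77
eef_pos: [0.5617, -0.0242, 0.1725]
ee_rot: [-3.141, -0.002, -0.532]
force: [3.2, -2.1, -0.8]
width: 0.0004
gripper_force: 1.6
t: 23.18
eef_pos: [0.5531, -0.0175, 0.1725]
ee_rot: [-3.141, -0.002, -0.837]
force: [3.2, -2.5, -0.5]
width: 0.0004
gripper_force: 1.8
t: 23.6
eef_pos: [0.5469, -0.0103, 0.1725]
ee_rot: [3.141, -0.004, -1.143]
force: [4.7, -16.4, -4.0]
width: 0.0006
gripper_force: 7.9
```

```bash

python3 -m crank '[{"dx":-0.0002,"dy":0.0005,"dz":0,"twist":-1,"grip":-1},{"dx":-0.0004,"dy":0.001,"dz":0,"twist":-2,"grip":-1},{"dx":-0.0004,"dy":0.001,"dz":0,"twist":-2,"grip":-1},{"dx":-0.0004,"dy":0.001,"dz":0,"twist":-2,"grip":-1},{"dx":-0.0004,"dy":0.001,"dz":0,"twist":-2,"grip":-1}]'
python3 -c "from h import *;look();print(arm.get_state()['ee_rot'])"
```

```text
t: 24.02
eef_pos: [0.5463, -0.0102, 0.1725]
ee_rot: [3.14, -0.004, -1.175]
force: [4.8, -16.0, -3.0]
width: 0.0003
gripper_force: 7.5
F [  4.8 -16.   -3. ] M [-5.67 -1.67 -0.25] [ 0.5463 -0.0102  0.1725]
bar n 80 psi 0.013 off 0.0021
[ 3.14042005 -0.00430151 -1.17546301]
```

```bash

python3 -m crank '[{"dx":-0.0002,"dy":0.0007,"dz":0,"twist":0,"grip":-1},{"dx":-0.0004,"dy":0.0014,"dz":0,"twist":0,"grip":-1},{"dx":-0.0006,"dy":0.002,"dz":0,"twist":0,"grip":-1},{"dx":-0.0006,"dy":0.002,"dz":0,"twist":0,"grip":-1},{"dx":-0.0006,"dy":0.002,"dz":0,"twist":0,"grip":-1}]'
python3 -m crank '[{"dx":-0.0002,"dy":0.0007,"dz":0,"twist":0,"grip":-1},{"dx":-0.0004,"dy":0.0014,"dz":0,"twist":0,"grip":-1},{"dx":-0.0004,"dy":0.002,"dz":0,"twist":0,"grip":-1},{"dx":-0.0004,"dy":0.002,"dz":0,"twist":0,"grip":-1},{"dx":-0.0004,"dy":0.002,"dz":0,"twist":0,"grip":-1}]'
python3 -c "from h import *;s=arm.get_state();print(s['eef_pos'],s['force'])"
```

```text
t: 24.48
eef_pos: [0.5461, -0.0094, 0.1726]
ee_rot: [3.14, -0.006, -1.176]
force: [7.7, -22.0, -5.1]
width: 0.0006
gripper_force: 10.7
t: 24.9
eef_pos: [0.5459, -0.0087, 0.1726]
ee_rot: [3.139, -0.008, -1.176]
force: [10.2, -27.9, -6.4]
width: 0.0007
gripper_force: 13.7
[ 0.54587593 -0.00873639  0.17260128] [ 10.23692648 -27.93227914  -6.35455513]
```

Force climbs steadily with almost no motion, which is what the hard stop should feel like. I'll back off, clear the view and verify.

```bash

python3 -m crank '[{"dx":0.003,"dy":-0.006,"dz":0,"twist":0,"grip":-1},{"dx":0.004,"dy":-0.012,"dz":0,"twist":0,"grip":-1},{"dx":0.004,"dy":-0.014,"dz":0.02,"twist":0,"grip":-1},{"dx":0.004,"dy":-0.014,"dz":0.055,"twist":0,"grip":-1},{"dx":0.004,"dy":-0.014,"dz":0.09,"twist":0,"grip":-1}]'
python3 -m crank '[{"dx":-0.03,"dy":-0.025,"dz":0.02,"twist":0,"grip":-1},{"dx":-0.055,"dy":-0.055,"dz":0.03,"twist":0,"grip":-1},{"dx":-0.08,"dy":-0.085,"dz":0.03,"twist":0,"grip":-1},{"dx":-0.1,"dy":-0.115,"dz":0.03,"twist":0,"grip":-1},{"dx":-0.12,"dy":-0.15,"dz":0.03,"twist":0,"grip":-1}]'
python3 -m crank '[{"dx":-0.01,"dy":-0.04,"dz":0,"twist":0,"grip":-1},{"dx":-0.02,"dy":-0.08,"dz":0,"twist":0,"grip":-1},{"dx":-0.02,"dy":-0.11,"dz":0,"twist":0,"grip":-1},{"dx":-0.02,"dy":-0.13,"dz":0,"twist":0,"grip":-1},{"dx":-0.02,"dy":-0.13,"dz":0,"twist":0,"grip":-1}]'
python3 - <<'E'
from h import *
look()
t=cv2.imread("pics/last_top.png");s=arm.grab_frame("side")[:,:,::-1];cv2.imwrite("pics/last_side.png",s)
cv2.imwrite("pics/c7.png",np.hstack([crop(t,240,150,40,50,10),crop(s,220,155,40,50,10)]))
E
```

```text
t: 25.32
eef_pos: [0.548, -0.0172, 0.2623]
ee_rot: [3.139, 0.001, -1.175]
force: [1.5, 0.9, -0.3]
width: 0.0005
gripper_force: 0.0
t: 25.73
eef_pos: [0.4277, -0.1673, 0.2928]
ee_rot: [-3.139, -0.0, -1.174]
force: [0.9, -0.4, -0.4]
width: 0.0008
gripper_force: 0.0
t: 26.15
eef_pos: [0.4085, -0.2997, 0.2916]
ee_rot: [3.141, -0.0, -1.178]
force: [1.0, 0.8, 0.1]
width: 0.0003
gripper_force: 0.0
F [1.  0.8 0.1] M [ 0.06  0.1  -0.  ] [ 0.4085 -0.2997  0.2916]
bar n 114 psi 0.743 off -0.042
```

View pics/c7.png

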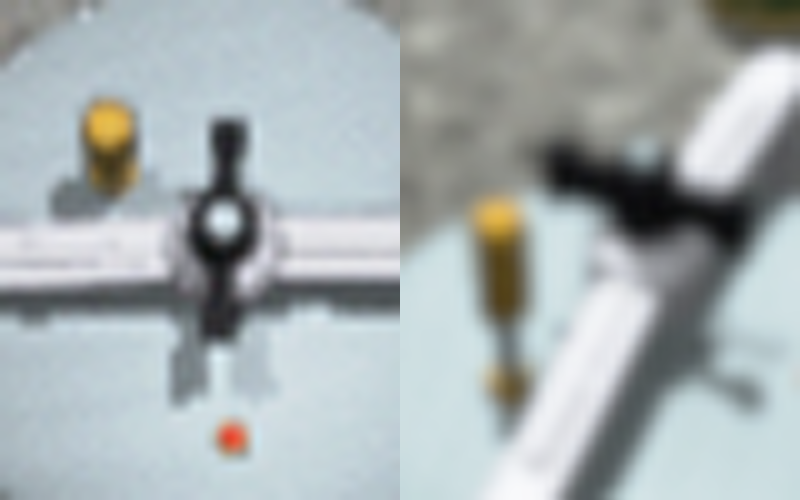

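The bar is home: it lies straight across between the ears. The wings have stopped at the hard stop, lined up with the pot's x, with tips at (228,120) and (218,340). The total turn is about 8.5 rad on top of roughly 0.95 rad at the start, which gives 9.5. The arm is clear, so I'm handing in.

```bash
python3 - <<'E'
from h import *
a=pt("top",240+22.8,150+12.0,.22);b=pt("top",240+21.8,150+34,.22);print("wing angle",np.arctan2(*(a-b)[[1,0]]))
print(arm.job_done())
E
```

```text
wing angle -0.04586855001873524
the job is handed in; nothing more can be done
None
```

The bar is pushed home under both ears, the knob is turned clockwise to its hard stop, and the job is handed in after about 26 s with the arm clear of everything. The knob's 9.5 rad tight position is inferred from the stop force (about 30 N with almost no motion) and the final wing angle, and no verdict came back.

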